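# Set out the stain vials in their colour-matched holders

### The arm

A 6-joint arm with a two-finger parallel gripper is mounted at the origin on the work surface. World frame = base frame: x ahead of the robot, y to its left, z up, the work surface at z = 0. Lengths are in m, angles in degrees, forces in N, time in s.
With the tool pointing down it reaches from about 0.3 to 0.775 m from the base axis. Payload 14.6 kg.
Tool frame: the origin (TCP) lies midway between the tips of the shut fingers; the grasp point (between the pads) lies 19 mm behind it; z points along the fingers, y is the direction in which the jaws open and shut (so a half turn about z gives the same grasp; the last joint's range is limited). The gripper opens to 94 mm and grips with 3 to 60 N. Pads are 16 mm wide; open, the fingers measure 119 mm over their backs; the gripper's body (75 mm by 177 mm) begins 78 mm behind the grasp point.
Start: joints at [64.137, 17.183, 87.147, -0, 75.671, -3.816], TCP at [0.206, 0.51, 0.205] pointing down, gripper open.
Joint ranges: [-173.82, 173.82], [-45.26, 126.66], [13.44, 144.39], [-59.66, 239.66], [0, 175.72], [-146.38, 146.38]. Speed limits (degrees/s): [127.2, 127.2, 147.25, 180, 180, 180].

### API

Orientations are given as [roll, pitch, yaw] about the fixed x, y, z axes, in that order (R = Rz(yaw) Ry(pitch) Rx(roll)).
In Python, from plant import telemetry, snapshot, calibration, arm gives the robot as it stands.
- The arm moves only by the shell command python3 -m creep 'ROWS' [FORCE]. ROWS is text: rows parted by semicolons, each of 7 numbers parted by spaces: the shift along the tool's x, y, z in m, then the turn, a rotation vector about the tool's x, y, z in rad, then the finger opening in m, from 0 to 0.094. In form: x y z ax ay az fingers; .... A call has 1 to 12 rows; each row shifts and turns the pose as measured when the row begins, along the tool's axes as they then stand; what a row does not reach is not made up. A row lasts 1/10 s, in which the tool goes at most 50 mm and 8.59 degrees, less where a joint would pass 70% of its speed; a pose out of reach is approached as far as the arm can. A call with a gripper value outside its range is refused whole. The fingers move at their own pace and stop on an object; FORCE is the grip in N (left out, the last holds). Time passes only in rows, so rows that do not move let the fingers close. It gives the time, the measured TCP pose, the force and the opening at its end, in the units of the state.
- telemetry.read_state(): the state, without advancing time (a new reading comes with each control period).
- snapshot(name): name is "side" or "top" or "wrist"; returns the picture (384x512x3 uint8, red, green, blue); there is no depth.
- calibration(name): a dict with "fx", "fy", "cx", "cy" (pixels), "R" (3x3) and "t" (3): a world point X has camera coordinates R X + t; the wrist camera has in their place "tool_from_camera" (4x4, takes a point from camera to tool coordinates, whose origin is the TCP and whose axes are the flange's). Camera axes: x right, y down, z forward; pixel columns grow to the right and rows downward; lengths in m; the calibration is good to about 2 mm. A picture is of the moment at which its call begins: read the wrist's pose just before it. calibration takes no time and is no camera call.
- arm.hand_in(): hands the job in, once; it reports no verdict.
The state is a dict: "clock": time; "joints": joint angles; "joint_velocities": joint speeds; "effort": joint torques, N m; "ee_pos": TCP position; "tool_rot": TCP orientation; "ft_force": force on the tool from outside, world axes, zero at the start; "ft_torque": the same for the moment, N m; "finger_gap": finger opening in m.
Only numpy, scipy, OpenCV 4.12 (cv2) and the standard library are available. Lean on these libraries where they do the work, as an engineer would, in place of code of your own. Each camera call takes 0.05 s, during which the arm holds its last target. There are 200 camera calls.

### The job

Set up the slide-staining station: pull the four stain vials out of the sprung clip strip one by one and stand each upright in the holder of its own cap colour, foot fully down on the holder's floor. Leave them all standing there, let go, and do not move or tip the amber reagent bottle.

Things in the scene. Friction and masses are not known exactly. Their poses are not given: they have to be found in the camera images.
- vial_violet: Loose amber glass vial, violet screw cap and band, 80 mm tall, about 60 g, upright in one of the strip's clips at the start. Origin: centre of underside, z up its axis. Foot flange 33 mm dia. to 8 mm height, tapering to the 24 mm body at 12.5; cap 27 mm dia. from 55 to 80 mm height: grip there. Sprung jaws catch over the flange: pull straight up with 4 to 10 N for some 15 mm, then it is free
- vial_yellow: Loose amber glass vial, yellow screw cap and band, 80 mm tall, about 60 g, upright in one of the strip's clips at the start. Origin: centre of underside, z up its axis. Foot flange 33 mm dia. to 8 mm height, tapering to the 24 mm body at 12.5; cap 27 mm dia. from 55 to 80 mm height: grip there. Sprung jaws catch over the flange: pull straight up with 4 to 10 N for some 15 mm, then it is free
- vial_green: Loose amber glass vial, green screw cap and band, 80 mm tall, about 60 g, upright in one of the strip's clips at the start. Origin: centre of underside, z up its axis. Foot flange 33 mm dia. to 8 mm height, tapering to the 24 mm body at 12.5; cap 27 mm dia. from 55 to 80 mm height: grip there. Sprung jaws catch over the flange: pull straight up with 4 to 10 N for some 15 mm, then it is free
- vial_red: Loose amber glass vial, red screw cap and band, 80 mm tall, about 60 g, upright in one of the strip's clips at the start. Origin: centre of underside, z up its axis. Foot flange 33 mm dia. to 8 mm height, tapering to the 24 mm body at 12.5; cap 27 mm dia. from 55 to 80 mm height: grip there. Sprung jaws catch over the flange: pull straight up with 4 to 10 N for some 15 mm, then it is free
- holder_violet: Fixed open round violet cup on the bench, with a steel skirt at its foot; the violet-capped vial belongs in it. Outside 60 mm dia. (skirt 69), recess 50 mm dia., recess floor 6 mm and rim 14 mm above its origin, which is the centre of its underside on the bench, z up. The vial's foot has about 8 mm of room all round
- holder_yellow: Fixed open round yellow cup on the bench, with a steel skirt at its foot; the yellow-capped vial belongs in it. Outside 60 mm dia. (skirt 69), recess 50 mm dia., recess floor 6 mm and rim 14 mm above its origin, which is the centre of its underside on the bench, z up. The vial's foot has about 8 mm of room all round
- holder_green: Fixed open round green cup on the bench, with a steel skirt at its foot; the green-capped vial belongs in it. Outside 60 mm dia. (skirt 69), recess 50 mm dia., recess floor 6 mm and rim 14 mm above its origin, which is the centre of its underside on the bench, z up. The vial's foot has about 8 mm of room all round
- holder_red: Fixed open round red cup on the bench, with a steel skirt at its foot; the red-capped vial belongs in it. Outside 60 mm dia. (skirt 69), recess 50 mm dia., recess floor 6 mm and rim 14 mm above its origin, which is the centre of its underside on the bench, z up. The vial's foot has about 8 mm of room all round
- strip: Fixed aluminium strip on the bench, 260 mm along its x, 56 along y, origin at centre of underside, z up. Vials stand on its base, 10 mm above the bench. Clips at x = -90, -30, 30, 90 mm, y = 0: steel leaf jaws on the +x and -x sides of each vial, tops 40 mm above the bench, opening 3 mm along x. Fingers closing along the strip's y clear jaws and neighbours
- reagent_bottle: Loose amber reagent bottle with a black cap standing on the bench beside the holders, 58 mm diameter, 115 mm tall, 300 g; origin at the centre of its underside. Not part of the job
There are look-alikes about, which are no part of the job. What is shaped like the holder_green but white is not meant.

How it is judged (in metres and radians):
At the end, for the whole second after the job is handed in: Each of the four vials stands in the holder of its own colour: vial origin within 12 mm of the holder's axis, underside on the recess floor (2 to 10 mm above the holder's underside), tilted less than 0.12 rad, and at rest (under 0.02 m/s and 0.3 rad/s) (horizontal distance between vial_violet and holder_violet below 0.012 m and z of vial_violet in the frame of holder_violet between 0.002 and 0.01 m and angle between each of vial_violet, vial_yellow, vial_green, vial_red's own z axis and vertical below 0.12 rad and linear speed of each of vial_violet, vial_yellow, vial_green, vial_red below 0.02 m/s and angular speed of each of vial_violet, vial_yellow, vial_green, vial_red below 0.3 rad/s and horizontal distance between vial_yellow and holder_yellow below 0.012 m and z of vial_yellow in the frame of holder_yellow between 0.002 and 0.01 m and horizontal distance between vial_green and holder_green below 0.012 m and z of vial_green in the frame of holder_green between 0.002 and 0.01 m and horizontal distance between vial_red and holder_red below 0.012 m and z of vial_red in the frame of holder_red between 0.002 and 0.01 m); the robot touches nothing.
It fails at once if the amber reagent bottle is moved more than 20 mm or tipped (distance of reagent_bottle from where it was at the start of the episode above 0.02 m or angle between reagent_bottle's own z axis and vertical above 0.25 rad).
It also fails if it takes over 120 s, if anything falls off the work surface, if the arm or the gripper's body presses on something with over 40 N, if the wrist force passes 120 N, or if a joint passes its speed limit or range.

## Working session

There is one attempt and no reset: what is moved stays moved. The work goes in short steps, Python scripts to look and compute and a shell command to move; the robot and the scene stay as the last step left them, time stands still between calls to the robot, and variables do not carry over. Pictures are saved under pics/ and viewed, about 12 in all and at most 16, crops included, and the job is handed in when it is done.

```bash
mkdir -p pics; ls; python3 - <<'E'
from plant import telemetry, snapshot, calibration
import cv2
s=telemetry.read_state()
print(s)
for n in("top","side"):
    cv2.imwrite(f"pics/{n}0.png",snapshot(n)[:,:,::-1]); print(n,calibration(n))
print(calibration("wrist"))
E
```

```text
pics
{'clock': 0.0, 'joints': array([ 6.41363844e+01,  1.72171613e+01,  8.71823650e+01,  1.26764862e-03,
        7.56713209e+01, -3.81560007e+00]), 'joint_velocities': array([-0.00204534, -0.05205601, -0.04317828, -0.01641658, -0.02494602,
        0.02887606]), 'effort': array([-9.46175969e-04, -5.31806016e+01, -3.52728403e+01,  7.07883085e-02,
        2.44182476e-02, -7.90000445e-05]), 'ee_pos': array([0.20633186, 0.50952524, 0.20485642]), 'tool_rot': array([-1.79929392e+02, -5.93966919e-03,  1.57951666e+02]), 'ft_force': array([ 0.29065873, -0.1119279 , -0.18910738]), 'ft_torque': array([ 0.02528973, -0.02800007, -0.0099424 ]), 'finger_gap': 0.09402945808307207}
top {'fx': 434.88123942519337, 'fy': 434.88123942519337, 'cx': 257.3396562812501, 'cy': 190.6725507924315, 'R': array([[ 0.01432052, -0.99989636, -0.0014775 ],
       [-0.99408397, -0.01407813, -0.10769805],
       [ 0.10766609,  0.00301105, -0.99418255]]), 't': array([-0.07374817,  0.52636603,  0.9354458 ])}
side {'fx': 426.6795179925859, 'fy': 426.6795179925859, 'cx': 249.27161993138327, 'cy': 188.30342218200124, 'R': array([[ 0.95890592, -0.28331455, -0.01524141],
       [-0.21096336, -0.67604486, -0.70601545],
       [ 0.18972057,  0.68021777, -0.70803241]]), 't': array([-0.53543438,  0.1207592 ,  0.91954635])}
{'fx': 329.37602133469153, 'fy': 329.37602133469153, 'cx': 259.90834736642415, 'cy': 188.83602434849604, 'tool_from_camera': array([[ 5.57715203e-04, -9.63080184e-01, -2.69214130e-01,
         7.85431654e-02],
       [ 9.99999817e-01,  6.00666788e-04, -7.71697230e-05,
         3.63217181e-04],
       [ 2.36028618e-04, -2.69214037e-01,  9.63080343e-01,
        -1.78270637e-01],
       [ 0.00000000e+00,  0.00000000e+00,  0.00000000e+00,
         1.00000000e+00]])}
```

View pics/top0.png

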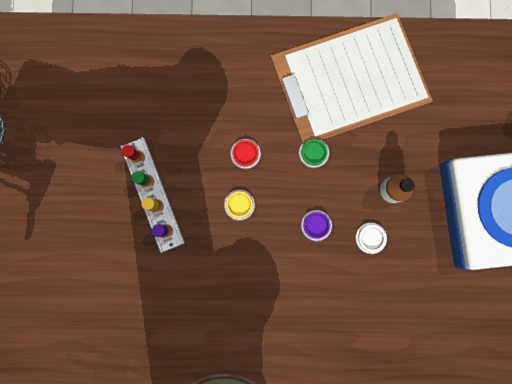

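View pics/side0.png

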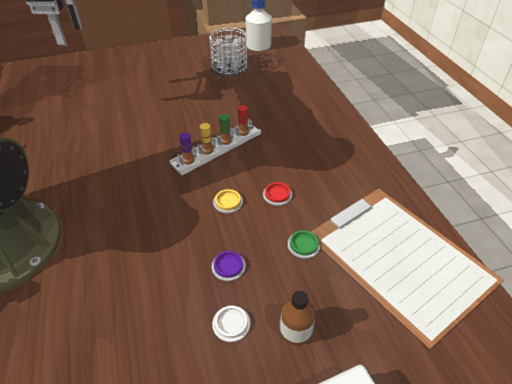

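Top view: the caps run along the strip as red (130,152), green (139,178), yellow (148,204) and violet (159,230). The holders are red (245,153), yellow (239,205), green (314,152) and violet (316,225). The white look-alike is at (371,238) and the bottle at (396,188). I'll measure these with colour masks in both views and confirm in one enlarged crop.

```bash
cat > h.py <<'E'
import numpy as np, cv2
from scipy.optimize import least_squares
from plant import telemetry, snapshot, calibration
C=["violet","yellow","green","red"]
CAL={n:calibration(n) for n in("top","side")}
def proj(n,X):
    c=CAL[n]; p=np.atleast_2d(X)@c["R"].T+c["t"]; return np.c_[c["fx"]*p[:,0]/p[:,2]+c["cx"],c["fy"]*p[:,1]/p[:,2]+c["cy"]]
HUE={"violet":[(120,150)],"yellow":[(20,32)],"green":[(55,85)],"red":[(0,4),(172,180)]}
def mask(im,c):
    h=cv2.cvtColor(im,cv2.COLOR_RGB2HSV); m=0
    for a,b in HUE[c]: m=m|cv2.inRange(h,(a,140,50),(b,255,255))
    return m
def blobs(im,c,k=2):
    n,l,s,ce=cv2.connectedComponentsWithStats(mask(im,c)); o=np.argsort(-s[1:,4])[:k]+1
    return [(ce[i],s[i]) for i in o]
def hullc(n,x,y,r,z0,z1):
    a=np.linspace(0,2*np.pi,48); P=np.vstack([np.c_[x+r*np.cos(a),y+r*np.sin(a),0*a+z] for z in(z0,z1)])
    m=cv2.moments(cv2.convexHull(proj(n,P).astype(np.float32))); return np.array([m["m10"],m["m01"]])/m["m00"],m["m00"]
def solve(obs,r,z0,z1):
    f=lambda p:np.concatenate([hullc(n,*p,r,z0,z1)[0]-q for n,q in obs])
    s=least_squares(f,[.4,.1]); return s.x,np.abs(s.fun).max()
E
python3 - <<'E'
from h import *
I={n:cv2.imread(f"pics/{n}0.png")[:,:,::-1].copy() for n in CAL}
for c in C:
    B={}
    for n in CAL:
        b=blobs(I[n],c,4); print(c,n,[(np.round(q,1).tolist(),s[2:].tolist()) for q,s in b])
    
E
python3 - <<'E'
import cv2,numpy as np
a=cv2.imread("pics/top0.png")[125:260,105:205]; b=cv2.imread("pics/side0.png")[95:345,160:330]
a=cv2.resize(a,None,fx=4,fy=4,interpolation=2); b=cv2.resize(b,None,fx=2.16,fy=2.16,interpolation=2)
cv2.imwrite("pics/crop1.png",np.hstack([a,b[:540]]))
E
```

```text
violet top [([316.3, 224.9], [26, 26, 524]), ([159.3, 230.4], [16, 13, 159])]
violet side [([227.8, 263.5], [29, 26, 590]), ([184.8, 139.1], [10, 14, 114]), ([186.7, 149.6], [9, 5, 27])]
yellow top [([238.9, 204.2], [26, 26, 532]), ([149.3, 203.9], [18, 14, 171]), ([146.5, 183.5], [2, 2, 2]), ([148.0, 177.0], [1, 1, 1])]
yellow side [([227.4, 199.2], [25, 21, 411]), ([205.0, 129.5], [11, 14, 122]), ([206.3, 139.7], [9, 6, 34])]
green top [([314.0, 151.8], [25, 25, 501]), ([139.5, 177.9], [16, 13, 155])]
green side [([292.0, 244.8], [4, 8, 10]), ([312.5, 234.5], [2, 2, 2]), ([307.0, 232.0], [1, 1, 1]), ([302.0, 231.0], [1, 1, 1])]
red top [([245.0, 152.7], [25, 26, 519]), ([129.7, 152.1], [18, 15, 180])]
red side [([277.2, 191.4], [25, 20, 411]), ([242.4, 111.1], [11, 14, 123]), ([242.3, 121.1], [9, 5, 35])]
```

View pics/crop1.png

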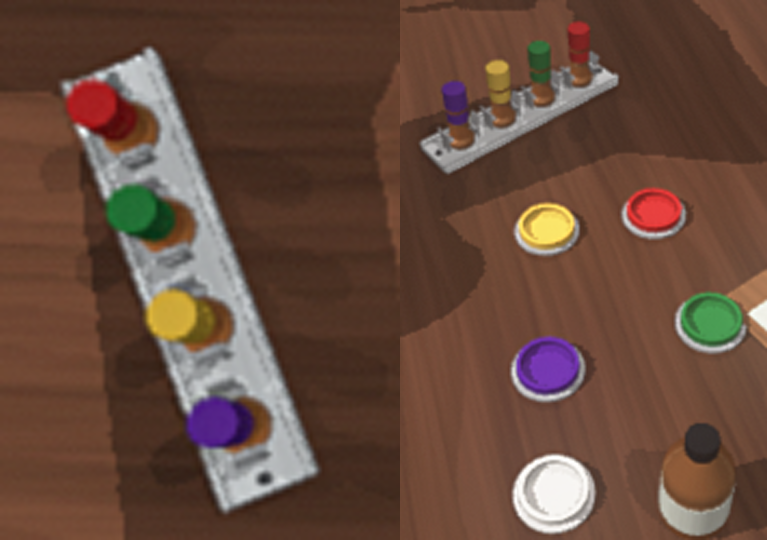

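The crop confirms four coloured cups with steel skirts. The white cup (371,238 in top) is the look-alike and isn't used. The vials are violet, yellow, green and red along the strip. Next I compute positions.

```bash
sed -i 's/"green":\[(55,85)\]/"green":[(55,92)]/; s/(a,140,50)/(a,120,35)/' h.py
cat > meas.py <<'E'
from h import *
import sys
I={n:cv2.imread(f"pics/{n}0.png")[:,:,::-1].copy() for n in CAL}
V={};H={}
for c in C:
    T=blobs(I["top"],c); S=blobs(I["side"],c)
    hv=[("top",T[0][0]),("side",S[0][0])]; vv=[("top",T[1][0]),("side",S[1][0])]
    for z in (.045,.055):
        r=[solve(vv,.0135,z+.01,.09)]+[solve([o],.0135,z+.01,.09)[0] for o in vv]
        print(c,"vial",z,[np.round(q,4).tolist() if not isinstance(q,tuple) else (q[0].round(4).tolist(),round(q[1],2)) for q in r],[T[1][1][4],S[1][1][4]],[int(hullc(n,*r[0][0],.0135,z+.01,.09)[1]) for n in CAL])
    V[c]=r[0][0]
    r=[solve(hv,.03,.009,.014)]+[solve([o],.03,.009,.014)[0] for o in hv]; H[c]=r[0][0]
    print(c,"hold",r[0][0].round(4),round(r[0][1],2),r[1].round(4),r[2].round(4),[T[0][1][4],S[0][1][4]],[int(hullc(n,*r[0][0],.03,.009,.014)[1]) for n in CAL])
P=np.array([V[c] for c in C]); k=np.array([0,1,2,3])*.06-.09
d=P[3]-P[0]; print("len",np.linalg.norm(d),"ang",np.degrees(np.arctan2(d[1],d[0])),np.linalg.norm(np.diff(P,axis=0),axis=1))
E
python3 meas.py
```

```text
violet vial 0.045 [([0.4362, 0.1389], np.float64(1.45)), [0.4359, 0.1374], [0.4372, 0.1445]] [np.int32(164), np.int32(128)] [180, 185]
violet vial 0.055 [([0.4362, 0.1368], np.float64(0.39)), [0.4359, 0.1364], [0.4366, 0.1383]] [np.int32(164), np.int32(128)] [167, 151]
violet hold [ 0.4545 -0.1991] 0.09 [ 0.4543 -0.1991] [ 0.4546 -0.1992] [np.int32(536), np.int32(603)] [573, 617]
yellow vial 0.045 [([0.4919, 0.1623], np.float64(1.49)), [0.4913, 0.1607], [0.4929, 0.1684]] [np.int32(175), np.int32(122)] [184, 176]
yellow vial 0.055 [([0.4913, 0.16], np.float64(0.5)), [0.491, 0.1596], [0.492, 0.162]] [np.int32(175), np.int32(122)] [169, 143]
yellow hold [ 0.4983 -0.0253] 0.16 [ 0.4982 -0.025 ] [ 0.4983 -0.0258] [np.int32(540), np.int32(421)] [562, 419]
green vial 0.045 [([0.5476, 0.1873], np.float64(4.44)), [0.5461, 0.1839], [0.5515, 0.2064]] [np.int32(161), np.int32(42)] [190, 167]
green vial 0.055 [([0.5465, 0.1861], np.float64(3.24)), [0.5455, 0.1826], [0.5501, 0.1997]] [np.int32(161), np.int32(42)] [173, 135]
green hold [ 0.6211 -0.1943] 0.32 [ 0.6204 -0.1937] [ 0.6216 -0.1948] [np.int32(513), np.int32(447)] [549, 552]
red vial 0.045 [([0.602, 0.2083], np.float64(1.92)), [0.6016, 0.2072], [0.6046, 0.2166]] [np.int32(187), np.int32(123)] [196, 161]
red vial 0.055 [([0.6009, 0.2063], np.float64(0.87)), [0.6007, 0.2058], [0.6028, 0.2098]] [np.int32(187), np.int32(123)] [177, 130]
red hold [ 0.616  -0.0367] 0.14 [ 0.6159 -0.0368] [ 0.6162 -0.0363] [np.int32(526), np.int32(420)] [546, 402]
len 0.1787778141991701 ang 22.85142670047702 [0.05982635 0.06099847 0.05806219]
```

```bash
python3 -m creep '0 0 0 0 0 .147 .06;0 0 0 0 0 .147 .06;0 0 0 0 0 .147 .06;0 0 0 0 0 .147 .06;0 0 0 0 0 .147 .06;0 0 0 0 0 .147 .06;0 0 0 0 0 .147 .06;0 0 0 0 0 .147 .06' 20; cat > go.py <<'E'
# usage: go.py x y z -> remaining shift in tool axes (m) and turn (rad) to be tool-down with yaw 22.9
import sys,numpy as np
from scipy.spatial.transform import Rotation as Ro
from plant import telemetry
s=telemetry.read_state(); R=Ro.from_euler("xyz",s["tool_rot"],degrees=True)
G=Ro.from_euler("xyz",[180,0,22.9],degrees=True)
d=np.array(list(map(float,sys.argv[1:4])))-s["ee_pos"]
print("t",round(s["clock"],2),"pos",s["ee_pos"].round(4),"rpy",s["tool_rot"].round(2),"F",s["ft_force"].round(1),"gap",round(s["finger_gap"],4))
print("shift now",R.inv().apply(d).round(4),"shift at goal rot",G.inv().apply(d).round(4),"turn",(R.inv()*G).as_rotvec().round(4))
E
python3 go.py .4355 .1367 .205
```

```text
clock: 0.9
ee_pos: [0.2058, 0.5084, 0.2021]
tool_rot: [-179.8, 0.4, 89.2]
ft_force: [-0.9, 0.5, -0.6]
finger_gap: 0.06
t 0.9 pos [0.2058 0.5084 0.2021] rpy [-179.83    0.36   89.16] F [-0.9  0.5 -0.6] gap 0.06
shift now [-0.3683  0.2351 -0.0013] shift at goal rot [ 0.067   0.4318 -0.0029] turn [1.0000e-03 7.2000e-03 1.1565e+00]
```

```bash
python3 -m creep '0 0 0 0 0 .145 .06;0 0 0 0 0 .145 .06;0 0 0 0 0 .145 .06;0 0 0 0 0 .145 .06;0 0 0 0 0 .145 .06;0 0 0 0 0 .145 .06;0 0 0 0 0 .145 .06;0 0 0 0 0 .14 .06;.007 .043 0 0 0 0 .06;.007 .043 0 0 0 0 .06;.007 .043 0 0 0 0 .06;.007 .043 0 0 0 0 .06' >/dev/null;  python3 go.py .4355 .1367 .205
```

```text
t 2.1 pos [0.2908 0.3532 0.1984] rpy [179.41   0.69  20.52] F [0.8 1.  0.7] gap 0.06
shift now [ 0.0595  0.2536 -0.0047] shift at goal rot [ 0.049   0.2558 -0.0066] turn [ 0.0101  0.0123 -0.0415]
```

```bash
python3 -m creep '.009 .041 0 0 0 -.0415 .06;.009 .042 -.002 .005 .006 0 .06;.009 .042 -.002 0.004 0.004 0 .06;.009 .042 0 0 0 0 .06;.008 .042 0 0 0 0 .06;.007 .035 0 0 0 0 .06;0 0 0 0 0 0 .06' >/dev/null;  python3 go.py .4355 .1367 .205
```

```text
t 2.8 pos [0.4363 0.1343 0.2026] rpy [179.93   0.18  22.82] F [-0.1 -0.2 -0.2] gap 0.0601
shift now [ 0.0002 -0.0025 -0.0024] shift at goal rot [ 0.0002 -0.0025 -0.0024] turn [ 0.0012  0.0032 -0.0014]
```

```bash
cat > wr.py <<'E'
from h import *
from scipy.spatial.transform import Rotation as Ro
def wristcal(s=None):
    s=s or telemetry.read_state(); T=np.eye(4); T[:3,:3]=Ro.from_euler("xyz",s["tool_rot"],degrees=True).as_matrix(); T[:3,3]=s["ee_pos"]
    c=dict(calibration("wrist")); W=np.linalg.inv(T@c["tool_from_camera"]); c["R"],c["t"]=W[:3,:3],W[:3,3]; CAL["wrist"]=c
def shot(name):
    wristcal(); im=snapshot("wrist"); cv2.imwrite(f"pics/{name}.png",im[:,:,::-1]); return im
E
python3 - <<'E'
from wr import *
im=shot("w1"); o=im[:,:,::-1].copy()
for c,(x,y) in dict(violet=(.4355,.1367),yellow=(.4908,.160),green=(.546,.1834),red=(.6013,.2067)).items():
    a=np.linspace(0,6.28,40); q=proj("wrist",np.c_[x+.0135*np.cos(a),y+.0135*np.sin(a),0*a+.09])
    cv2.polylines(o,[q.astype(int)],True,(255,255,255),1); print(c,q.mean(0).round(1),[(b[0].round(1).tolist(),b[1].tolist()) for b in blobs(im,c)])
cv2.imwrite("pics/w1o.png",o)
E
```

```text
violet [257.5 184.9] [([500.6, 255.0], [486, 232, 26, 46, 911]), ([255.9, 178.6], [242, 161, 28, 35, 768])]
yellow [257.3 117.8] [([392.7, 330.2], [377, 296, 27, 68, 773]), ([127.1, 330.4], [117, 296, 27, 67, 754])]
green [257.   42.7] [([255.1, 41.9], [240, 24, 31, 38, 917])]
red [256.9 -42.3] [([472.1, 73.7], [442, 45, 61, 58, 2808]), ([261.0, 161.0], [261, 161, 1, 1, 1])]
```

View pics/w1o.png

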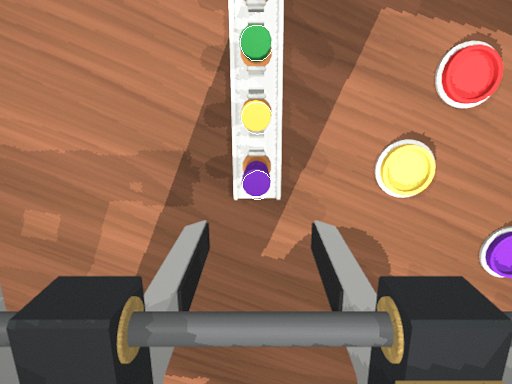

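The wrist view has the predicted cap circles sitting on the caps (violet 257,182; yellow 257,117; green 257,42), within about 1 px. I'll descend on violet.

```bash
python3 -m creep '0 -.0025 .03 0 .003 0 .06;0 0 .03 0 0 0 .06;0 0 .03 0 0 0 .06;0 0 .025 0 0 0 .06;0 0 .018 0 0 0 .06;0 0 .007 0 0 0 .06;0 0 0 0 0 0 .06' >/dev/null;  python3 go.py .4355 .1367 .059
```

```text
t 3.55 pos [0.4308 0.1437 0.0581] rpy [-1.7999e+02 -1.0000e-02  2.3140e+01] F [ 0.4 -0.5  0.7] gap 0.0602
shift now [ 0.0015  0.0083 -0.0009] shift at goal rot [ 0.0016  0.0083 -0.0009] turn [-0.0002 -0.0001  0.0041]
```

```bash
python3 -m creep '.0015 .0083 0 0 0 0.004 .06;0 0 0 0 0 0 .06' >/dev/null;  python3 go.py .4355 .1367 .059
```

```text
t 3.75 pos [0.4362 0.1371 0.0596] rpy [ 1.800e+02 -1.200e-01  2.297e+01] F [-0.  -0.5  0.1] gap 0.0599
shift now [-0.0009  0.0001  0.0006] shift at goal rot [-0.0009  0.0001  0.0006] turn [ 0.0001 -0.0021  0.0012]
```

```bash
python3 -m creep '-.0007 0 0 0 0 0 .02;0 0 0 0 0 0 .02;0 0 0 0 0 0 .02;0 0 0 0 0 0 .02;0 0 0 0 0 0 .02;0 0 0 0 0 0 .02' 40 >/dev/null;  python3 go.py .4355 .1367 .059
```

```text
t 4.35 pos [0.4366 0.1368 0.0616] rpy [179.97  -0.31  22.92] F [0.4 0.4 0.2] gap 0.0262
shift now [-0.0011 -0.0003  0.0026] shift at goal rot [-0.001  -0.0003  0.0026] turn [ 0.0006 -0.0055  0.0003]
```

```bash
python3 -m creep '0 0 -.005 0 0 0 .02;0 0 -.006 0 0 0 .02;0 0 -.006 0 0 0 .02;0 0 -.008 0 0 0 .02;0 0 -.015 0 0 0 .02' ;  python3 go.py .4545 -.1991 .17
```

```text
clock: 4.85
ee_pos: [0.4355, 0.1366, 0.1031]
tool_rot: [180.0, -0.1, 22.9]
ft_force: [0.5, 0.4, 0.3]
finger_gap: 0.026
t 4.85 pos [0.4355 0.1366 0.1031] rpy [ 1.7999e+02 -1.5000e-01  2.2920e+01] F [0.5 0.4 0.3] gap 0.026
shift now [-0.1131  0.3166 -0.0671] shift at goal rot [-0.1131  0.3166 -0.0669] turn [ 0.0001 -0.0026  0.0003]
```

```bash
python3 -m creep '0 0 -.03 0 0 0 .02;0 0 -.03 0 0 0 .02;-.01 .027 0 0 0 0 .02;-.013 .037 0 0 0 0 .02;-.013 .037 0 0 0 0 .02;-.013 .037 0 0 0 0 .02;-.013 .037 0 0 0 0 .02;-.013 .037 0 0 0 0 .02;-.013 .037 0 0 0 0 .02;-.011 .03 0 0 0 0 .02;-.006 .018 0 0 0 0 .02;0 0 0 0 0 0 .02' >/dev/null;  python3 go.py .4545 -.1991 .17; python3 - <<'E'
from wr import *
im=shot("w2")
E
```

```text
t 6.05 pos [ 0.4559 -0.1901  0.1773] rpy [179.61  -0.83  23.08] F [ 0.1  0.9 -1.6] gap 0.0267
shift now [-0.0049  0.0077  0.0073] shift at goal rot [-0.0048  0.0078  0.0073] turn [ 0.0068 -0.0146  0.0031]
```

View pics/w2.png

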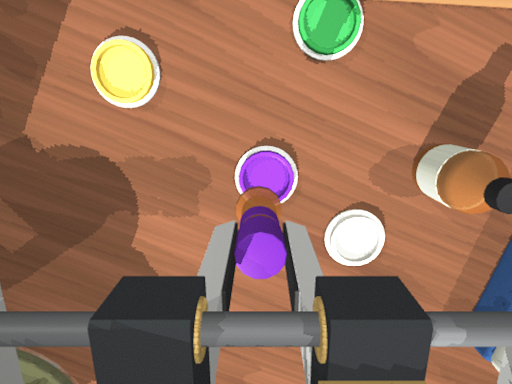

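The violet vial is held upright, with its cap at (262,250). The violet holder is just ahead at (266,176), the white decoy at (355,237), and the bottle is clear at (455,180). I'll centre and lower.

```bash
python3 -m creep '-.0048 .0078 0 .0066 -.014 .003 .02;0 0 0 0 0 0 .02' >/dev/null;  python3 go.py .4545 -.1991 .0576;python3 -m creep '0 0 .03 0 0 0 .02;0 0 .03 0 0 0 .02;0 0 .02 0 0 0 .02;0 0 .01 0 0 0 .02;0 0 0 0 0 0 .02' >/dev/null;  python3 go.py .4545 -.1991 .0576
```

```text
t 6.3 pos [ 0.4544 -0.1973  0.1779] rpy [-1.7997e+02  2.0000e-02  2.2990e+01] F [-0.8  0.7 -0.5] gap 0.0263
shift now [-0.0006  0.0018  0.1203] shift at goal rot [-0.0006  0.0017  0.1203] turn [-0.0005  0.0003  0.0016]
t 6.8 pos [ 0.4557 -0.1944  0.0868] rpy [ 1.7991e+02 -8.0000e-02  2.3240e+01] F [ 0.7 -0.7 -0.9] gap 0.0262
shift now [-0.003   0.0038  0.0292] shift at goal rot [-0.0029  0.0039  0.0292] turn [ 0.0015 -0.0014  0.006 ]
```

```bash
python3 -m creep '-.003 .0038 .01 .0015 -.0014 .006 .02;0 0 .01 0 0 0 .02;0 0 .004 0 0 0 .02;0 0 0 0 0 0 .02' >/dev/null;  python3 go.py .4545 -.1991 .0576
```

```text
t 7.2 pos [ 0.4556 -0.1996  0.0632] rpy [ 1.7986e+02 -1.2000e-01  2.2910e+01] F [ 0.   0.1 -1.4] gap 0.0264
shift now [-0.0008 -0.0009  0.0056] shift at goal rot [-0.0008 -0.0009  0.0056] turn [ 0.0025 -0.0021  0.0001]
```

```bash
python3 -m creep '-.0008 -.0009 .003 .0025 -.002 0 .02;0 0 .002 0 0 0 .02' ;python3 -m creep '0 0 .001 0 0 0 .02;0 0 .001 0 0 0 .02' ;  python3 go.py .4545 -.1991 .0576
```

```text
clock: 7.4
ee_pos: [0.4548, -0.1993, 0.0585]
tool_rot: [180.0, -0.0, 22.9]
ft_force: [0.8, 0.5, -1.0]
finger_gap: 0.0264
clock: 7.6
ee_pos: [0.4552, -0.1993, 0.0573]
tool_rot: [179.9, -0.1, 22.9]
ft_force: [-4.9, 4.1, 20.2]
finger_gap: 0.0265
t 7.6 pos [ 0.4552 -0.1993  0.0573] rpy [ 1.7993e+02 -8.0000e-02  2.2900e+01] F [-4.9  4.1 20.2] gap 0.0265
shift now [-0.0006 -0.0005 -0.0003] shift at goal rot [-0.0006 -0.0005 -0.0003] turn [ 0.0013 -0.0015 -0.    ]
```

```bash
python3 -m creep '0 0 -.0006 0 0 0 .03;0 0 0 0 0 0 .04;0 0 0 0 0 0 .06;0 0 0 0 0 0 .06;0 0 0 0 0 0 .06' >/dev/null; python3 go.py .4545 -.1991 .0576; python3 -m creep '0 0 -.02 0 0 0 .06;0 0 -.04 0 0 0 .06;0 0 -.04 0 0 0 .06;0 0 -.02 0 0 0 .06' >/dev/null;  python3 go.py .4908 .160 .18
```

```text
t 8.1 pos [ 0.4557 -0.1995  0.0586] rpy [ 1.7986e+02 -1.4000e-01  2.2910e+01] F [-0.4 -0.3 -0. ] gap 0.0582
shift now [-0.0009 -0.0008  0.001 ] shift at goal rot [-0.0009 -0.0008  0.001 ] turn [ 0.0024 -0.0024  0.0001]
t 8.5 pos [ 0.4536 -0.1985  0.1793] rpy [-1.798e+02  1.400e-01  2.290e+01] F [-0.1  0.2 -0.5] gap 0.0599
shift now [ 0.1738 -0.3158 -0.    ] shift at goal rot [ 0.1738 -0.3158 -0.0007] turn [-0.0035  0.0025 -0.    ]
```

Next is yellow: travel over in 10 rows and settle.

```bash
python3 -m creep '.012 -.022 0 0 0 0 .06;.02 -.036 0 0 0 0 .06;.02 -.036 0 0 0 0 .06;.02 -.036 0 0 0 0 .06;.02 -.036 0 0 0 0 .06;.02 -.036 0 0 0 0 .06;.02 -.036 0 0 0 0 .06;.02 -.036 0 0 0 0 .06;.014 -.026 0 0 0 0 .06;.006 -.012 0 0 0 0 .06;0 0 0 0 0 0 .06' >/dev/null;  python3 go.py .4908 .160 .059
```

```text
t 9.6 pos [0.4926 0.1681 0.183 ] rpy [ 1.7988e+02 -1.6000e-01  2.2740e+01] F [-0.5 -0.4  0.3] gap 0.0603
shift now [-0.0051  0.0065  0.124 ] shift at goal rot [-0.0048  0.0067  0.124 ] turn [ 0.0021 -0.0028 -0.0029]
```

```bash
python3 -m creep '-.005 .0065 .01 .002 -.0028 -.003 .06;0 0 .03 0 0 0 .06;0 0 .02 0 0 0 .06;0 0 0 0 0 0 .06' >/dev/null;  python3 go.py .4908 .160 .059
```

```text
t 10.0 pos [0.4899 0.1536 0.1197] rpy [1.7997e+02 5.0000e-02 2.2730e+01] F [ 0.1 -0.4  1.6] gap 0.0597
shift now [ 0.0033 -0.0056  0.0607] shift at goal rot [ 0.0033 -0.0056  0.0607] turn [ 0.0004  0.0009 -0.003 ]
```

```bash
python3 -m creep '.003 -.005 .005 0 0 -.003 .06;0 0 .02 0 0 0 .06;0 0 .015 0 0 0 .06;0 0 0.012 0 0 0 .06;0 0 0 0 0 0 .06' >/dev/null;  python3 go.py .4908 .160 .059
```

```text
t 10.5 pos [0.4926 0.1566 0.0685] rpy [179.93  -0.19  22.69] F [-0.5  0.5 -0.4] gap 0.06
shift now [-0.0004 -0.0038  0.0095] shift at goal rot [-0.0004 -0.0038  0.0095] turn [ 0.0012 -0.0032 -0.0036]
```

```bash
python3 -m creep '0 -.0038 .005 0 -.003 -.003 .06;0 0 .003 0 0 0 .06;0 0 0 0 0 0 .06' >/dev/null;  python3 go.py .4908 .160 .059
```

```text
t 10.8 pos [0.492  0.1605 0.0616] rpy [ 1.7991e+02 -1.3000e-01  2.2870e+01] F [ 0.1 -0.7  1.2] gap 0.0602
shift now [-0.0013  0.      0.0026] shift at goal rot [-0.0013  0.      0.0026] turn [ 0.0016 -0.0023 -0.0005]
```

```bash
python3 -m creep '-.001 0 .002 .001 -.002 0 .02;0 0 0 0 0 0 .02;0 0 0 0 0 0 .02;0 0 0 0 0 0 .02;0 0 0 0 0 0 .02' 40 >/dev/null;  python3 go.py .4908 .160 .059; python3 -m creep '0 0 -.005 0 0 0 .02;0 0 -.006 0 0 0 .02;0 0 -.006 0 0 0 .02;0 0 -.008 0 0 0 .02;0 0 -.015 0 0 0 .02;0 0 -.03 0 0 0 .02;0 0 -.03 0 0 0 .02' >/dev/null;  python3 go.py .4983 -.0253 .17
```

```text
t 11.3 pos [0.4915 0.1602 0.0605] rpy [ 1.7996e+02 -1.0000e-01  2.2880e+01] F [0.6 0.2 0.6] gap 0.0266
shift now [-0.0007 -0.      0.0015] shift at goal rot [-0.0007 -0.      0.0015] turn [ 0.0008 -0.0017 -0.0003]
t 12.0 pos [0.4897 0.1598 0.1635] rpy [-179.99    0.22   22.88] F [ 0.5  0.  -0.8] gap 0.026
shift now [-0.0641  0.1739 -0.0063] shift at goal rot [-0.0641  0.1739 -0.0065] turn [-0.0001  0.0039 -0.0004]
```

```bash
python3 -m creep '-.008 .022 0 0 0 0 .02;-.012 .034 0 0 0 0 .02;-.013 .035 0 0 0 0 .02;-.012 .034 0 0 0 0 .02;-.01 .027 0 0 0 0 .02;-.005 .013 0 0 0 0 .02;0 .002 0 0 0 0 .02;0 0 0 0 0 0 .02' >/dev/null;  python3 go.py .4983 -.0253 .0565
```

```text
t 12.8 pos [ 0.5018 -0.0228  0.1746] rpy [179.76  -0.56  22.98] F [-0.1 -0.2 -0.2] gap 0.0261
shift now [-0.0054  0.0004  0.1181] shift at goal rot [-0.0042  0.0009  0.1181] turn [ 0.0042 -0.0099  0.0013]
```

```bash
python3 -m creep '-.0045 .0005 .02 .004 -.01 0 .02;0 0 .03 0 0 0 .02;0 0 .025 0 0 0 .02;0 0 .01 0 0 0 .02;0 0 0 0 0 0 .02' >/dev/null;  python3 go.py .4983 -.0253 .0565
```

```text
t 13.3 pos [ 0.4992 -0.0208  0.0894] rpy [179.91  -0.18  23.22] F [-0.2 -0.1  0.1] gap 0.0262
shift now [-0.0026  0.0037  0.0329] shift at goal rot [-0.0025  0.0038  0.0329] turn [ 0.0015 -0.0031  0.0056]
```

```bash
python3 -m creep '-.0025 .0038 .01 .0015 -.003 .0056 .02;0 0 .01 0 0 0 .02;0 0 .007 0 0 0 .02;0 0 0 0 0 0 .02' >/dev/null;  python3 go.py .4983 -.0253 .0565
```

```text
t 13.7 pos [ 0.4998 -0.0251  0.0629] rpy [179.9   -0.18  22.92] F [ 0.2 -0.3 -0.1] gap 0.0262
shift now [-0.0014 -0.0004  0.0064] shift at goal rot [-0.0014 -0.0004  0.0064] turn [ 0.0017 -0.0031  0.0004]
```

```bash
python3 -m creep '-.0014 -.0004 .003 .0017 -.003 0 .02;0 0 .002 0 0 0 .02' >/dev/null; python3 -m creep '0 0 .001 0 0 0 .02;0 0 .001 0 0 0 .02' >/dev/null;  python3 go.py .4983 -.0253 .0565
```

```text
t 14.1 pos [ 0.4988 -0.0254  0.0563] rpy [ 1.7996e+02 -7.0000e-02  2.2920e+01] F [-2.   3.8 13.7] gap 0.0263
shift now [-0.0005 -0.0003 -0.0002] shift at goal rot [-0.0005 -0.0003 -0.0002] turn [ 0.0006 -0.0013  0.0003]
```

```bash
python3 -m creep '0 0 -.0005 0 0 0 .03;0 0 0 0 0 0 .04;0 0 0 0 0 0 .06;0 0 0 0 0 0 .06;0 0 0 0 0 0 .06' >/dev/null; python3 -m creep '0 0 -.02 0 0 0 .06;0 0 -.04 0 0 0 .06;0 0 -.04 0 0 0 .06;0 0 -.02 0 0 0 .06;0 0 0 0 0 0 .06' >/dev/null;  python3 go.py .546 .1834 .18
```

```text
t 15.1 pos [ 0.4981 -0.0253  0.1808] rpy [-1.7999e+02  1.0000e-02  2.2910e+01] F [-0.  -0.4 -0.3] gap 0.0601
shift now [ 0.1254 -0.1736  0.0008] shift at goal rot [ 0.1253 -0.1736  0.0008] turn [-0.0002  0.0002  0.0002]
```

```bash
python3 -m creep '.012 -.018 0 0 0 0 .06;.021 -.029 0 0 0 0 .06;.023 -.032 0 0 0 0 .06;.023 -.032 0 0 0 0 .06;.021 -.029 0 0 0 0 .06;.015 -.02 0 0 0 0 .06;.008 -.01 0 0 0 0 .06;0 0 0 0 0 0 .06;0 0 0 0 0 0 .06' >/dev/null;  python3 go.py .546 .1834 .059; python3 - <<'E'
from wr import *
cv2.imwrite("pics/side1.png",snapshot("side")[:,:,::-1])
E
```

```text
t 16.0 pos [0.5442 0.1849 0.1699] rpy [-179.91    0.61   22.76] F [-0.1 -1.2 -0.4] gap 0.0599
shift now [0.0023 0.0023 0.1108] shift at goal rot [0.0011 0.0021 0.1109] turn [-0.0015  0.0106 -0.0024]
```

View pics/side1.png

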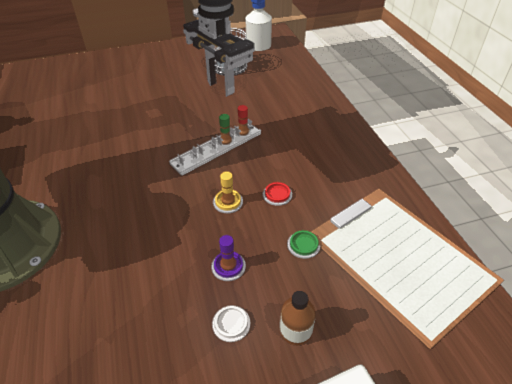

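The violet vial (228,258) and yellow vial (228,192) stand upright in their own cups. Green (224,127) and red (242,120) are still clipped, and the bottle is untouched. I'll descend on green.

```bash
python3 -m creep '.001 .002 .015 -.0015 .01 -.002 .06;0 0 .025 0 0 0 .06;0 0 .025 0 0 0 .06;0 0 .015 0 0 0 .06;0 0 0.005 0 0 0 .06;0 0 0 0 0 0 .06' >/dev/null;  python3 go.py .546 .1834 .059
```

```text
t 16.65 pos [0.5464 0.1761 0.0837] rpy [ 1.7994e+02 -1.6000e-01  2.2410e+01] F [ 0.5 -0.7 -0.3] gap 0.0601
shift now [ 0.0023 -0.007   0.0247] shift at goal rot [ 0.0025 -0.0069  0.0247] turn [ 0.0011 -0.0027 -0.0085]
```

```bash
python3 -m creep '.0023 -.007 .005 0 -.0027 -.008 .06;0 0 .01 0 0 0 .06;0 0 .006 0 0 0 .06;0 0 0 0 0 0 .06' >/dev/null;  python3 go.py .546 .1834 .059
```

```text
t 17.05 pos [0.5469 0.1836 0.0633] rpy [179.91  -0.18  22.87] F [ 0.2 -0.3  0.1] gap 0.0602
shift now [-0.0009 -0.0002  0.0043] shift at goal rot [-0.0009 -0.0002  0.0043] turn [ 0.0016 -0.0032 -0.0005]
```

```bash
python3 -m creep '-.0009 0 .0035 .0016 -.003 0 .02;0 0 0 0 0 0 .02;0 0 0 0 0 0 .02;0 0 0 0 0 0 .02;0 0 0 0 0 0 .02' 40 >/dev/null;  python3 go.py .546 .1834 .059; python3 -m creep '0 0 -.005 0 0 0 .02;0 0 -.006 0 0 0 .02;0 0 -.006 0 0 0 .02;0 0 -.008 0 0 0 .02;0 0 -.015 0 0 0 .02;0 0 -.03 0 0 0 .02;0 0 -.03 0 0 0 .02;0 0 -.01 0 0 0 .02' >/dev/null;  python3 go.py .6207 -.194 .17
```

```text
t 17.55 pos [0.5463 0.1833 0.0601] rpy [-1.800e+02 -4.000e-02  2.288e+01] F [-0.1 -0.3 -1.1] gap 0.0263
shift now [-0.0003 -0.0002  0.0011] shift at goal rot [-0.0003 -0.0002  0.0011] turn [-0.     -0.0007 -0.0004]
t 18.35 pos [0.5457 0.1831 0.1766] rpy [-179.99    0.     22.88] F [ 0.9  0.1 -1.3] gap 0.0263
shift now [-0.0775  0.3766  0.0065] shift at goal rot [-0.0777  0.3766  0.0066] turn [-0.0002  0.0001 -0.0004]
```

```bash
python3 -m creep '-.005 .022 0 0 0 0 .02;-.008 .038 0 0 0 0 .02;-.008 .04 0 0 0 0 .02;-.008 .04 0 0 0 0 .02;-.008 .04 0 0 0 0 .02;-.008 .04 0 0 0 0 .02;-.008 .04 0 0 0 0 .02;-.008 .04 0 0 0 0 .02;-.008 .036 0 0 0 0 .02;-.006 .024 0 0 0 0 .02;-.002 .012 0 0 0 0 .02;0 0 0 0 0 0 .02' >/dev/null;  python3 go.py .6208 -.194 .0561
```

```text
t 19.55 pos [ 0.6207 -0.203   0.1735] rpy [-179.84   -0.     23.03] F [ 0.6 -0.3 -0.5] gap 0.0263
shift now [ 0.0036 -0.008   0.1174] shift at goal rot [ 0.0036 -0.0083  0.1174] turn [-0.0027 -0.      0.0023]
```

```bash
python3 -m creep '.003 -.007 .01 -.0025 0 .002 .02;0 0 .03 0 0 0 .02;0 0 .03 0 0 0 .02;0 0 .015 0 0 0 .02;0 0 0 0 0 0 .02' >/dev/null;  python3 go.py .6208 -.194 .0561
```

```text
t 20.05 pos [ 0.6204 -0.1857  0.0836] rpy [-1.7995e+02 -1.0000e-02  2.3250e+01] F [-0.5  1.1 -0.5] gap 0.0261
shift now [-0.0029  0.0078  0.0275] shift at goal rot [-0.0029  0.0078  0.0275] turn [-0.0009 -0.0002  0.0061]
```

```bash
python3 -m creep '-.0029 .0078 .003 -.001 0 .006 .02;0 0 .01 0 0 0 .02;0 0 .007 0 0 0 .02;0 0 0 0 0 0 .02' >/dev/null;  python3 go.py .6208 -.194 .0561
```

```text
t 20.45 pos [ 0.6218 -0.192   0.064 ] rpy [ 1.7989e+02 -1.3000e-01  2.3020e+01] F [-0.   0.1 -0.7] gap 0.0263
shift now [-0.0017  0.0014  0.0079] shift at goal rot [-0.0017  0.0014  0.0079] turn [ 0.0019 -0.0022  0.0022]
```

```bash
python3 -m creep '-.0017 .0014 .004 .002 -.002 0 .02;0 0 .003 0 0 0 .02' >/dev/null; python3 go.py .6208 -.194 .0561; python3 -m creep '0 0 .001 0 0 0 .02;0 0 .0007 0 0 0 .02' >/dev/null;  python3 go.py .6208 -.194 .0561
```

```text
t 20.65 pos [ 0.6211 -0.1943  0.0575] rpy [ 1.7996e+02 -6.0000e-02  2.3020e+01] F [-0.5  0.3 -0.9] gap 0.0259
shift now [-0.0002 -0.0004  0.0014] shift at goal rot [-0.0001 -0.0004  0.0014] turn [ 0.0008 -0.0011  0.0021]
t 20.85 pos [ 0.6212 -0.1944  0.056 ] rpy [ 1.7995e+02 -9.0000e-02  2.3000e+01] F [-2.1  1.6  7.4] gap 0.0263
shift now [-0.0002 -0.0006 -0.0001] shift at goal rot [-0.0002 -0.0006 -0.0001] turn [ 0.0009 -0.0016  0.0017]
```

```bash
python3 -m creep '0 0 -.0003 0 0 0 .03;0 0 0 0 0 0 .04;0 0 0 0 0 0 .06;0 0 0 0 0 0 .06;0 0 0 0 0 0 .06' >/dev/null; python3 -m creep '0 0 -.02 0 0 0 .06;0 0 -.04 0 0 0 .06;0 0 -.04 0 0 0 .06;0 0 -.02 0 0 0 .06;0 0 0 0 0 0 .06' >/dev/null;  python3 go.py .6013 .2067 .18
```

```text
t 21.85 pos [ 0.6205 -0.1943  0.1797] rpy [-1.7999e+02 -1.0000e-02  2.3000e+01] F [0.6 1.2 0.1] gap 0.06
shift now [ 1.390e-01 -3.766e-01 -2.000e-04] shift at goal rot [ 1.383e-01 -3.769e-01 -3.000e-04] turn [-0.0002 -0.0001  0.0017]
```

```bash
python3 -m creep '.008 -.022 0 0 0 0 .06;.014 -.038 0 0 0 0 .06;.015 -.04 0 0 0 0 .06;.015 -.04 0 0 0 0 .06;.015 -.04 0 0 0 0 .06;.015 -.04 0 0 0 0 .06;.015 -.04 0 0 0 0 .06;.014 -.038 0 0 0 0 .06;.012 -.032 0 0 0 0 .06;.008 -.022 0 0 0 0 .06;.004 -.01 0 0 0 0 .06;0 0 0 0 0 0 .06' >/dev/null;  python3 go.py .6013 .2067 .059
```

```text
t 23.05 pos [0.5976 0.2052 0.1612] rpy [-179.67    0.99   22.85] F [-0.2 -0.2 -0.5] gap 0.0604
shift now [0.0058 0.0006 0.1022] shift at goal rot [4.000e-03 1.000e-04 1.022e-01] turn [-0.0058  0.0173 -0.0009]
```

```bash
python3 -m creep '.004 0 .015 -.006 .017 0 .06;0 0 .025 0 0 0 .06;0 0 .025 0 0 0 .06;0 0 .01 0 0 0 .06;0 0 0 0 0 0 .06' >/dev/null;  python3 go.py .6013 .2067 .059
```

```text
t 23.55 pos [0.6018 0.2006 0.082 ] rpy [1.7993e+02 6.0000e-02 2.2600e+01] F [-0.1 -1.2 -0.2] gap 0.0602
shift now [ 0.0019 -0.0058  0.023 ] shift at goal rot [ 0.0019 -0.0058  0.023 ] turn [ 0.0012  0.0011 -0.0053]
```

```bash
python3 -m creep '.0019 -.0058 .005 0 0 -.005 .06;0 0 .01 0 0 0 .06;0 0 .006 0 0 0 .06;0 0 0 0 0 0 .06' >/dev/null;  python3 go.py .6013 .2067 .059
```

```text
t 23.95 pos [0.6027 0.2064 0.0619] rpy [ 1.799e+02 -1.300e-01  2.285e+01] F [-0.1 -0.   0.2] gap 0.06
shift now [-0.0012 -0.0008  0.0029] shift at goal rot [-0.0012 -0.0008  0.0029] turn [ 0.0017 -0.0022 -0.0009]
```

```bash
python3 -m creep '-.0012 -.0008 .002 .0016 -.002 0 .02;0 0 0 0 0 0 .02;0 0 0 0 0 0 .02;0 0 0 0 0 0 .02;0 0 0 0 0 0 .02' 40 >/dev/null;  python3 go.py .6013 .2067 .059; python3 -m creep '0 0 -.005 0 0 0 .02;0 0 -.006 0 0 0 .02;0 0 -.006 0 0 0 .02;0 0 -.008 0 0 0 .02;0 0 -.015 0 0 0 .02;0 0 -.03 0 0 0 .02;0 0 -.03 0 0 0 .02;0 0 -.01 0 0 0 .02' >/dev/null;  python3 go.py .616 -.0367 .17
```

```text
t 24.45 pos [0.6017 0.207  0.061 ] rpy [ 1.7999e+02 -1.0000e-01  2.2860e+01] F [ 0.6 -0.1 -0.7] gap 0.0263
shift now [-0.0004  0.0001  0.002 ] shift at goal rot [-0.0004  0.0001  0.002 ] turn [ 0.0002 -0.0018 -0.0006]
t 25.25 pos [0.6011 0.2068 0.1788] rpy [ 1.7999e+02 -9.0000e-02  2.2860e+01] F [-0.9 -0.3 -0.5] gap 0.0264
shift now [-0.0809  0.2301  0.0087] shift at goal rot [-0.081   0.2301  0.0088] turn [ 0.0002 -0.0015 -0.0007]
```

Place height for red: TCP 0.057.

```bash
python3 -m creep '-.008 .022 0 0 0 0 .02;-.013 .037 0 0 0 0 .02;-.013 .037 0 0 0 0 .02;-.013 .037 0 0 0 0 .02;-.013 .037 0 0 0 0 .02;-.01 .028 0 0 0 0 .02;-.006 .016 0 0 0 0 .02;-.003 .008 0 0 0 0 .02;0 0 0 0 0 0 .02;0 0 0 0 0 0 .02' >/dev/null;  python3 go.py .616 -.0367 .057
```

```text
t 26.25 pos [ 0.6145 -0.0357  0.1812] rpy [179.98  -0.3   22.99] F [-0.3  0.9 -1.6] gap 0.0262
shift now [0.0003 0.0014 0.1242] shift at goal rot [0.001  0.0015 0.1242] turn [ 0.0003 -0.0052  0.0016]
```

```bash
python3 -m creep '.001 .0015 .015 0 -.005 .0016 .02;0 0 .03 0 0 0 .02;0 0 .03 0 0 0 .02;0 0 .015 0 0 0 .02;0 0 0 0 0 0 .02' >/dev/null;  python3 go.py .616 -.0367 .057
```

```text
t 26.75 pos [ 0.6158 -0.0317  0.0844] rpy [-1.7997e+02  9.0000e-02  2.3210e+01] F [-0.  -0.2  0.2] gap 0.0263
shift now [-0.0017  0.0047  0.0274] shift at goal rot [-0.0017  0.0047  0.0274] turn [-0.0005  0.0015  0.0054]
```

```bash
python3 -m creep '-.0017 .0047 .003 0 .0015 .005 .02;0 0 .01 0 0 0 .02;0 0 .007 0 0 0 .02;0 0 0 0 0 0 .02' >/dev/null;  python3 go.py .616 -.0367 .057
```

```text
t 27.15 pos [ 0.6167 -0.0359  0.0636] rpy [ 1.7999e+02 -7.0000e-02  2.2980e+01] F [ 1.  -0.8 -0.3] gap 0.0259
shift now [-0.0009  0.0005  0.0066] shift at goal rot [-0.0009  0.0005  0.0066] turn [ 0.0002 -0.0012  0.0014]
```

```bash
python3 -m creep '-.0009 .0005 .003 0 -.001 0 .02;0 0 .002 0 0 0 .02' >/dev/null; python3 -m creep '0 0 .001 0 0 0 .02;0 0 .0008 0 0 0 .02' >/dev/null;  python3 go.py .616 -.0367 .057
```

```text
t 27.55 pos [ 0.6166 -0.0369  0.0574] rpy [ 1.7993e+02 -1.0000e-01  2.2980e+01] F [-0.9 -0.1 -1. ] gap 0.0262
shift now [-0.0005 -0.0004  0.0004] shift at goal rot [-0.0005 -0.0004  0.0004] turn [ 0.0011 -0.0017  0.0013]
```

```bash
python3 -m creep '0 0 .0007 0 0 0 .02;0 0 0.0005 0 0 0 .02' >/dev/null;  python3 go.py .616 -.0367 .057
```

```text
t 27.75 pos [ 0.6169 -0.0368  0.0567] rpy [ 1.7992e+02 -1.4000e-01  2.2980e+01] F [-1.1  1.1  5.9] gap 0.0261
shift now [-0.0007 -0.0005 -0.0003] shift at goal rot [-0.0007 -0.0005 -0.0003] turn [ 0.0015 -0.0025  0.0014]
```

Contact at the floor. I'll release, rise, and swing away towards +y so the cameras see the station.

```bash
python3 -m creep '0 0 -.0002 0 0 0 .03;0 0 0 0 0 0 .04;0 0 0 0 0 0 .06;0 0 0 0 0 0 .06;0 0 0 0 0 0 .06' >/dev/null; python3 -m creep '0 0 -.02 0 0 0 .06;0 0 -.04 0 0 0 .06;0 0 -.04 0 0 0 .06;0 0 -.03 0 0 0 .06;-.013 -.037 0 0 0 0 .06;-.013 -.037 0 0 0 0 .06;-.013 -.037 0 0 0 0 .06;-.013 -.037 0 0 0 0 .06;-.013 -.037 0 0 0 0 .06;-.013 -.037 0 0 0 0 .06;0 0 0 0 0 0 .06;0 0 0 0 0 0 .06'; python3 - <<'E'
from h import *
I={}
for n in CAL: I[n]=snapshot(n); cv2.imwrite(f"pics/{n}9.png",I[n][:,:,::-1])
H=dict(violet=(.4545,-.1991),yellow=(.4983,-.0253),green=(.6208,-.194),red=(.616,-.0367))
a=np.linspace(0,6.28,40); o={n:cv2.resize(I[n][:,:,::-1],None,fx=4,fy=4,interpolation=cv2.INTER_CUBIC) for n in I}
for c,(x,y) in H.items():
  for n in o:
    for z in(.061,.086): cv2.polylines(o[n],[(4*proj(n,np.c_[x+.0135*np.cos(a),y+.0135*np.sin(a),0*a+z])+2).astype(int)],True,(255,255,255),1)
A=o["top"][500:1000,860:1340]; B=o["side"][640:1140,840:1320]
cv2.imwrite("pics/fin.png",cv2.resize(np.hstack([A,B]),(800,int(500*800/(A.shape[1]+B.shape[1])))))
E
```

```text
clock: 29.45
ee_pos: [0.4516, 0.1424, 0.1917]
tool_rot: [179.9, -0.2, 22.9]
ft_force: [0.1, -0.3, 0.3]
finger_gap: 0.0598
```

View pics/fin.png

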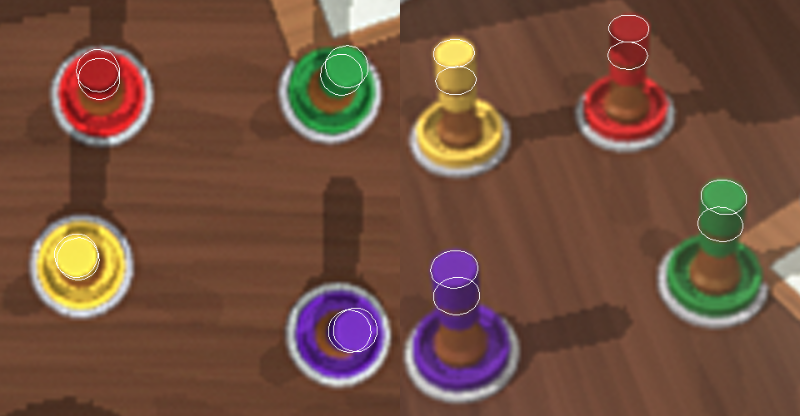

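View pics/side9.png

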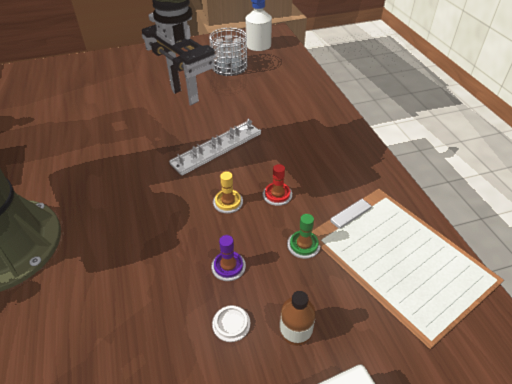

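All four caps lie on the outlines predicted for upright vials centred on their holder floors, in both views, within 1–2 mm. The bottle is where it was at (298,318), and the gripper is empty and clear. Handing in.

```bash
python3 -c "
from plant import arm; print(arm.hand_in())"
```

```text
the job is handed in; nothing more can be done
None
```

I moved all four vials (violet, yellow, green, red) from the clip strip into the holders of their own colours. I lowered each until the wrist force showed contact with the holder floor, about 6 to 20 N, then let go. The job was handed in at about 30 s of the 120 s allowed.

- **Placement:** in the last top and side pictures, every cap lies within about 1–2 mm of the outline predicted for an upright vial centred on its holder floor.
- **Surroundings:** the reagent bottle looks unmoved in the side view, judged by eye at the same pixel position, and I did not touch the white look-alike cup. The open gripper ended clear of everything, with wrist force near zero.
- **Deviations:** no check failed. The arm drifted sideways by up to 8 mm after fast moves, and I corrected this before each grasp and each final lowering. `hand_in()` reports no verdict, so the result is not confirmed beyond these checks.

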